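# Release a sign plate from its hold-down finger and square it on the film board

## Task

The aluminium sign plate is held in the steel jig by a sprung hold-down finger. First swing the finger up by its handle bar until it goes over centre and stays up by itself, then draw the plate out from under the fixed lips and lay it flat on the plywood film board, fully home against both steel rails: long side snug along the side rail, short end snug against the end rail. Leave the finger standing up, let go of everything, and do not knock the squeegee, tape roll, spray bottle, brush or screwdriver out of place.

Things in the scene. Friction and masses are not known exactly. Their poses are not given: they have to be found in the camera images.
- plate_center (a point): Centre of the loose aluminium sign plate, 150 x 60 x 10 mm (axes x, y, z; 0.15 to 0.31 kg). It has one rectangular window through it, 24 mm (x) by 28 mm (y), centred at x = +42 mm. In the jig it lies flat with its underside 32 mm above the table, on a support only 44 mm wide, so both long edges are free to be gripped across the 60 mm width (not within 30 mm of its +x end, where side cheeks stand).
- jig: Fixed dark steel jig base, 225 x 130 x 12 mm (x from -90 to +135 mm). Origin on the table under the nominal plate centre; x runs along the plate to the end stop and the finger. Two steel lips at x = 67 to 89 mm, y = +-28 mm hook over the plate's far (+x) end by 5 to 9 mm, 1.5 mm above its top; end stop face at x = 77 mm. Slide the plate at least 15 mm to -x before lifting it.
- finger (a joint): Angle of the hold-down finger, rad: 0 = down with its pressing bar on the plate and its nose 8 mm deep in the plate's window (so the plate cannot slide), up to the stop at 1.6 = swung up and back to +x. An over-centre spring pulls it down below about 0.95 rad and up beyond it; about 8 N at the handle bar is needed to start lifting it. Let go below 0.95 it snaps shut; beyond, it stays up against its stop.
- finger_bar (a point): Centre of the finger's handle bar: a round steel bar 12 mm thick along the jig's y, clear for 60 mm between two thin uprights, 45 mm above the plate's top when down. At angle 0 it is 52 mm before (-x) and 31 mm above the hinge axis; it turns with the finger about the hinge.
- finger_hinge (a point): Centre of the finger's hinge axis (parallel to the jig's y), fixed, 98 mm to +x of the jig's origin and 56 mm above the table.
- board: Fixed plywood film board, 230 x 160 mm, its surface 14 mm above the table. Origin on the table; the board reaches from x = -60 to +170 mm and y = -80 to +80 mm. Two steel rails stand 12 mm above the surface: the end rail along y (inner face at x = +145 mm) and the side rail along x (inner face at y = +60 mm). With the plate home its centre is at x = 70, y = 30 mm, 19 mm above the table.
- board_corner (a point): Inner corner where the two rails' inner faces meet, on the board's surface (x = 145, y = 60 mm in the board's frame).
- squeegee: Bystander: flat blue plastic squeegee 100 x 62 x 14 mm, lying between jig and board. Origin under its centre.
- tape: Bystander: clear roll of tape lying flat, 90 mm across, 48 mm high. Origin under its centre.
- sprayer: Bystander: red pump spray bottle 94 mm across, 225 mm high, to the robot's right. Origin under its centre.
- brush: Bystander: brush lying at the left.
- screwdriver: Bystander: screwdriver lying at the right.
There are look-alikes about, which are no part of the job. What is meant by the part that bears plate_center is not red, and is the larger of those in its own colour.

How it is judged:
By the outcome, as a careful person would: the job done as asked, in the order asked, and still so for the second after the job is handed in, with the robot touching nothing.
It also fails if it takes over 72 s, if anything falls off the work surface, if the arm or the gripper's body presses on something with over 40 N, if the wrist force passes 120 N, or if a joint passes its speed limit or range.

## Robot

A 6-joint arm with a two-finger parallel gripper is mounted at the origin on the work surface. World frame = base frame: x ahead of the robot, y to its left, z up, the work surface at z = 0. Lengths are in m, angles in rad, forces in N, time in s.
With the tool pointing down it reaches from about 0.35 to 0.975 m from the base axis. Payload 7.1 kg.
Tool frame: the origin (TCP) lies at the very end of the fingers, on their centre line; the grasp point (between the pads) lies 19 mm behind it; x points along the fingers, z is the direction in which the jaws open and shut, and the axes are right-handed (so a half turn about x gives the same grasp; the last joint's range is limited). The gripper opens to 88 mm and grips with 3 to 60 N. Pads are 20 mm wide; open, the fingers measure 115 mm over their backs; the gripper's body (75 mm by 178 mm) begins 61 mm behind the grasp point.
Start: joints at [1.326, 0.423, 1.63, -0, 1.089, -0.019], TCP at [0.14, 0.609, 0.223] pointing down, gripper open.
Joint ranges: [-3, 3], [-0.9, 2.11], [0.09, 2.58], [-1.31, 4.45], [0.11, 2.69], [-2.54, 2.54]. Speed limits (rad/s): [2.39, 2.39, 3.01, 3.14, 3.14, 3.14].

## Interface

Orientations are given as a 3x3 rotation matrix whose columns are the frame's x, y, z axes.
In Python, from plant import ctrl, camera, models gives the robot as it stands.
- The arm moves only by the tool send_rows, never from a script. Its argument "increments" is a list of rows, each a list of 3 entries, a list of its own where there are three numbers: the gripper command: -1 is shut, 1 is fully open, values between are in proportion, then the shift along the tool's x, y, z in m, then the turn, a rotation vector about the tool's x, y, z in degrees. A call has exactly 8 rows; each row is the pose to reach, as a shift and turn from the pose commanded when the call began, along the tool's axes at that moment; what a row does not reach only later rows make up. A row lasts 1/12 s, in which the tool goes at most 41.7 mm and 7.16 degrees, less where a joint would pass 70% of its speed; a pose out of reach is approached as far as the arm can. A call with a gripper value outside its range is refused whole. The fingers move at their own pace and stop on an object; "newtons" is the grip in N (left out, the last holds). Time passes only in rows, so rows that repeat a pose let the fingers close, or fill a call up. It gives the time, the measured TCP pose, the force and the opening at its end, in the units of the state.
- ctrl.sense(): the state, without advancing time (a new reading comes with each control period).
- camera(name): name is "scene" or "top"; returns a dict with "img" (420x560x3 uint8, blue, green, red), "mtx" (3x3 intrinsics, pixels), "dist" ([k1, k2, p1, p2, k3] as OpenCV has them; the pictures are not rectified), "R" (3x3) and "t" (3): a world point X has camera coordinates R X + t. Camera axes: x right, y down, z forward; pixel columns grow to the right and rows downward; lengths in m; the calibration is good to about 2 mm. A picture is of the moment at which its call begins. There is no depth.
- ctrl.sign_off(): hands the job in, once; it reports no verdict.
Trained networks look in a picture, given as the dict that the camera call returned (one of the last four; its "shot" number tells which), for a name from the list of things; names that differ only in an ending like _2 or _b are one class to them, and where a whole thing is asked for, a point or a joint stands for the part that bears it (a point fixed in the world has none). Each returns a list of dicts, best first, with "confidence" (0 to 1); they miss things now and then, are a little off and sometimes report something else, mostly with a low value. They report only what shows in the picture. A call takes as long as a camera call. They do not tell look-alikes from the thing itself.
- models.cut_out(picture, label): "pixels" (420x560 bool, what is visible of it) and "uv" ([column, row] in pixels, amid what is visible of it).
The state is a dict: "time": time; "joint_pos": joint angles; "qvel": joint speeds; "effort": joint torques, N m; "eef_pos": TCP position; "tool_rot": TCP orientation; "contact_force": force on the tool from outside, world axes, zero at the start; "torque": the same for the moment, N m; "width": opening from 0.0 (shut) to 1.0 (fully open).
Only numpy, scipy, OpenCV 4.12 (cv2) and the standard library are available. Lean on these libraries where they do the work, as an engineer would, in place of code of your own. Each camera call takes 0.05 s, during which the arm holds its last target.

## Working session

There is one attempt and no reset: what is moved stays moved. The work goes in short steps, Python scripts to look and compute and a tool call to move; the robot and the scene stay as the last step left them, time stands still between calls to the robot, and variables do not carry over. Pictures are saved under pics/ and viewed, and the job is handed in when it is done.

Besides the shell and the picture viewer there is one more tool, called as name(argument=value, ...) on one line, values as JSON. send_rows: Moves the arm, as the interface text tells. Its arguments: {"type":"object","properties":{"increments":{"type":"array","items":{"type":"array"}},"newtons":{"type":"number"}},"required":["increments"]}

```bash
ls; mkdir -p pics
python3 - <<'E'
from plant import ctrl,camera,models
import cv2,numpy as np
s=ctrl.sense(); print(s)
for n in("scene","top"):
    p=camera(n); cv2.imwrite(f"pics/{n}0.png",p["img"]); print(n,p["mtx"].tolist(),p["dist"],p["R"].tolist(),p["t"],p["shot"])
    for l in ["plate_center","jig","finger","board","squeegee","tape","sprayer","brush","screwdriver"]:
        for d in models.cut_out(p,l):
            ys,xs=np.nonzero(d["pixels"]); print(l,round(d["confidence"],2),d["uv"],len(xs),(xs.min(),xs.max(),ys.min(),ys.max()) if len(xs) else None)
E
```

```text
pics
{'time': 0.0, 'joint_pos': array([ 1.32599435e+00,  4.23853237e-01,  1.63070773e+00, -2.93300232e-05,
        1.08860140e+00, -1.89949150e-02]), 'qvel': array([-0.00053433,  0.00024187,  0.00060212, -0.00021838,  0.00052049,
        0.00111278]), 'effort': array([ 1.86394165e-03, -5.44607985e+01, -2.73677373e+01,  6.44506468e-02,
        2.25281983e-02, -9.04075227e-05]), 'eef_pos': array([0.13977415, 0.60858319, 0.221887  ]), 'tool_rot': array([[-3.55231800e-04, -9.74616777e-01,  2.23879458e-01],
       [-1.52921287e-03,  2.23879739e-01,  9.74615577e-01],
       [-9.99998768e-01,  3.85509874e-06, -1.56992572e-03]]), 'contact_force': array([-0.21547072, -0.61171621, -0.18102382]), 'torque': array([-0.00396771,  0.03687657,  0.0309436 ]), 'width': 1.0041880930336349}
scene [[474.06284044930453, 0.0, 279.1161171565621], [0.0, 474.06284044930453, 207.9327598540556], [0.0, 0.0, 1.0]] [-0.16490694  0.          0.          0.          0.        ] [[0.02121772780081284, 0.9997318077276637, 0.009280120933917948], [0.5692985387057643, -0.004451053054267367, -0.8221188247170778], [-0.8218
[... 2547 characters left out ...]
(184), np.int64(235), np.int64(158), np.int64(239))
board 0.81 [356.1, 200.5] 5026 (np.int64(319), np.int64(389), np.int64(154), np.int64(246))
squeegee 0.83 [291.5, 223.4] 859 (np.int64(279), np.int64(306), np.int64(204), np.int64(242))
tape 0.61 [288.9, 153.0] 435 (np.int64(274), np.int64(306), np.int64(147), np.int64(182))
sprayer 0.84 [465.1, 168.8] 1742 (np.int64(440), np.int64(494), np.int64(145), np.int64(190))
brush 0.74 [126.8, 203.1] 861 (np.int64(102), np.int64(162), np.int64(182), np.int64(230))
brush 0.56 [293.0, 223.0] 840 (np.int64(278), np.int64(305), np.int64(203), np.int64(242))
screwdriver 0.87 [426.5, 252.9] 307 (np.int64(412), np.int64(454), np.int64(229), np.int64(265))
```

Run:
```python
import cv2,numpy as np
t=cv2.imread("pics/top0.png"); s=cv2.imread("pics/scene0.png")
cv2.imwrite("pics/topc.png",cv2.resize(t[130:320,90:510],None,fx=1.9,fy=1.9,interpolation=cv2.INTER_CUBIC))
cv2.imwrite("pics/scc.png",cv2.resize(s[170:290,80:480],None,fx=2,fy=2,interpolation=cv2.INTER_CUBIC))
cv2.imwrite("pics/jigt.png",cv2.resize(t[150:310,120:260],None,fx=3.7,fy=3.7,interpolation=cv2.INTER_CUBIC))
cv2.imwrite("pics/jigs.png",cv2.resize(s[180:275,310:430],None,fx=6,fy=6,interpolation=cv2.INTER_CUBIC))
```

```text
(no output)
```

View pics/topc.png

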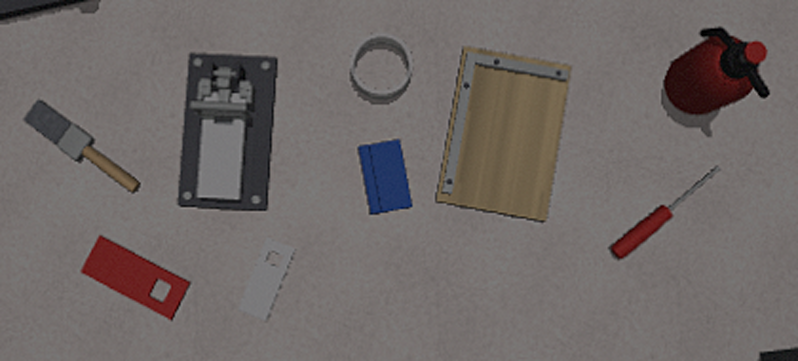

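View pics/scc.png

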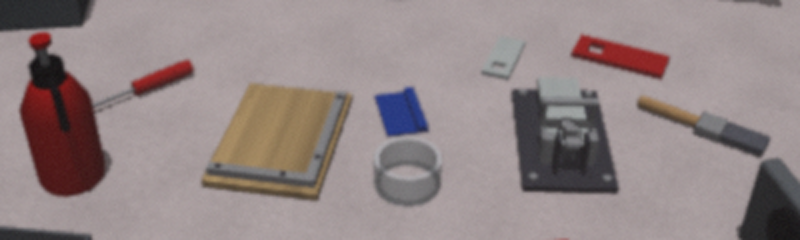

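View pics/jigt.png

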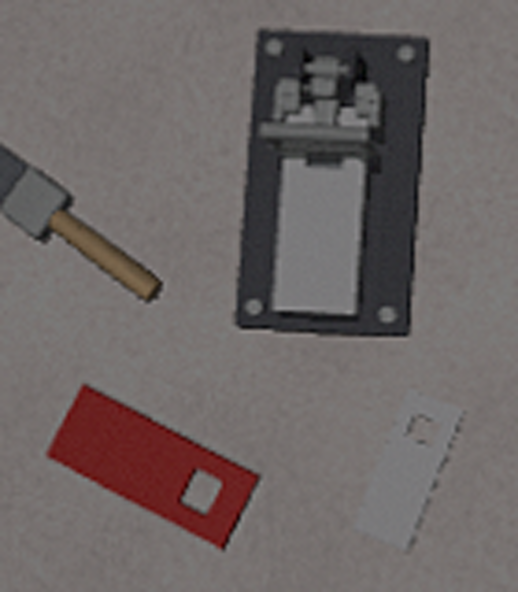

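View pics/jigs.png

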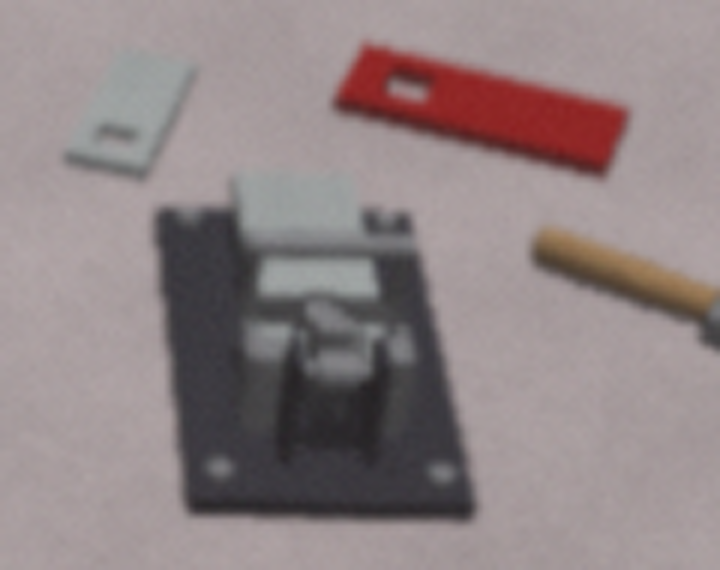

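The three plate-like parts in the top picture are:
- a red one at (159,277), ruled out by its colour
- a small grey one lying loose at (231,278)
- a larger grey one under the finger in the jig at (207,213)

The one in the jig is meant: it isn't red, it's the larger grey one, and the enlarged crop shows it held by the finger. Next I'll fit the jig and board poses.

```bash
cat > h.py <<'E'
import cv2,numpy as np
from scipy.optimize import minimize
def proj(p,X):
    X=np.asarray(X,float).reshape(-1,3)
    return cv2.projectPoints(X,cv2.Rodrigues(p["R"])[0],p["t"],p["mtx"],p["dist"])[0].reshape(-1,2)
def T(pose,P):
    x,y,a=pose; P=np.asarray(P,float); c,s=np.cos(a),np.sin(a)
    return np.c_[x+c*P[:,0]-s*P[:,1],y+s*P[:,0]+c*P[:,1],P[:,2]]
def box(x0,x1,y0,y1,z0,z1): return np.array([[x,y,z] for x in(x0,x1) for y in(y0,y1) for z in(z0,z1)])
def unproj(p,uv,z):
    n=cv2.undistortPoints(np.array([[uv]],float),p["mtx"],p["dist"])[0,0]
    d=p["R"].T@np.r_[n,1]; C=-p["R"].T@p["t"]; return C+d*(z-C[2])/d[2]
def gc(p,m,it=5):
    k=np.ones((5,5),np.uint8); m=m.astype(np.uint8)
    g=np.full(m.shape,cv2.GC_BGD,np.uint8); g[cv2.dilate(m,k,iterations=2)>0]=cv2.GC_PR_BGD
    g[m>0]=cv2.GC_PR_FGD; g[cv2.erode(m,k)>0]=cv2.GC_FGD
    cv2.grabCut(p["img"],g,None,np.zeros((1,65)),np.zeros((1,65)),it,cv2.GC_INIT_WITH_RECT if 0 else cv2.GC_INIT_WITH_MASK)
    return ((g==1)|(g==3)).astype(np.uint8)
S=8
def xor(pose,items):
    c=0
    for p,m,bx,roi in items:
        hull=cv2.convexHull(((proj(p,T(pose,bx))-roi[:2]+0.5)*S).astype(np.float32))
        a=np.zeros(m.shape,np.uint8); cv2.fillPoly(a,[np.round(hull*16).astype(np.int32)],1,shift=4)
        c+=np.count_nonzero(a!=m)/S/S
    return c
def prep(p,m,bx):
    ys,xs=np.nonzero(m); x0,y0,x1,y1=xs.min()-8,ys.min()-8,xs.max()+9,ys.max()+9
    # hull of the mask
    cn=max(cv2.findContours(m,cv2.RETR_EXTERNAL,cv2.CHAIN_APPROX_NONE)[0],key=cv2.contourArea)
    mm=m[y0:y1,x0:x1].astype(np.float32)
    mm=(cv2.resize(mm,None,fx=S,fy=S,interpolation=cv2.INTER_LINEAR)>0.5).astype(np.uint8)
    return p,mm,bx,np.array([x0,y0])
def fit(items,x0):
    best=None
    for a in(-.06,0,.06):
        r=minimize(xor,[x0[0],x0[1],x0[2]+a],args=(items,),method="Nelder-Mead",options=dict(initial_simplex=[[x0[0]+.01,x0[1],x0[2]+a],[x0[0]-.01,x0[1]+.01,x0[2]+a],[x0[0],x0[1]-.01,x0[2]+a+.04],[x0[0],x0[1],x0[2]+a-.04]],xatol=1e-5,fatol=.01,maxiter=400))
        if best is None or r.fun<best.fun: best=r
    return best
E
cat > fit1.py <<'E'
from plant import ctrl,camera,models
from h import *
ps={n:camera(n) for n in("scene","top")}
res={}
for l,bx in(("jig",box(-.09,.135,-.065,.065,0,.012)),("board",box(-.06,.17,-.08,.08,0,.014))):
    its=[]
    for n,p in ps.items():
        d=models.cut_out(p,l)[0]; m=gc(p,d["pixels"])
        its.append(prep(p,m,bx)); uv=d["uv"]
        if n=="top": w=unproj(p,uv,.013)
    off=(bx[:,0].min()+bx[:,0].max())/2
    for nm,ii in(("both",its),("scene",its[:1]),("top",its[1:])):
        r=fit(ii,[w[0]-off,w[1],0]); print(l,nm,r.x.round(4),round(r.fun,1),[int(i[1].sum()/64) for i in ii])
        res[l,nm]=r.x
np.save("poses.npy",np.array([res["jig","both"],res["board","both"]]))
np.save("posest.npy",np.array([res["jig","top"],res["board","top"]]))
for n,p in ps.items():
    k=4; im=cv2.resize(p["img"],None,fx=k,fy=k,interpolation=cv2.INTER_CUBIC)
    for l,bxs in(("jig",[box(-.09,.135,-.065,.065,.012,.012),box(-.075,.075,-.03,.03,.042,.042)]),("board",[box(-.06,.17,-.08,.08,.014,.014),box(-.06,.145,-.08,.06,.014,.014)])):
      for nm,col in(("both",(0,255,0)),("top",(0,0,255))):
        for b in bxs:
            q=proj(p,T(res[l,nm],b))[[0,2,6,4]]
            cv2.polylines(im,[((q+.5)*k*16).astype(np.int32)],True,col,1,cv2.LINE_AA,4)
      if l=="jig":
        q=proj(p,T(res[l,"both"],[[.046,-.03,.087],[.046,.03,.087],[.098,-.03,.056],[.098,.03,.056]])); 
        for a,b in((0,1),(2,3)): cv2.line(im,*[tuple(int(v) for v in (q[i]+.5)*k) for i in(a,b)],(255,0,255),1)
    c=[(310,430,180,275),(175,265,200,275)] if n=="scene" else [(175,245,150,250),(310,400,145,255)]
    for i,(a,b,e,f) in enumerate(c):
        cv2.imwrite(f"pics/ov_{n}{i}.png",cv2.resize(im[e*k:f*k,a*k:b*k],None,fx=1.3,fy=1.3))
E
python3 fit1.py
```

```text
jig both [ 0.5047  0.2238 -0.0595] 1148.2 [2299, 2929]
jig scene [ 0.5063  0.223  -0.0652] 165.1 [2299]
jig top [ 0.504   0.2243 -0.0544] 943.9 [2929]
board both [ 0.4707 -0.1682 -0.1796] 218.8 [3126, 4981]
board scene [ 0.4721 -0.169  -0.1878] 72.1 [3126]
board top [ 0.4701 -0.1674 -0.1779] 111.7 [4981]
```

Run:
```python
import cv2,numpy as np
f=lambda n:cv2.imread(n)
def cat(a,b,o):
    h=560; a,b=[cv2.resize(x,(min(395,int(x.shape[1]*h/x.shape[0])),int(min(395,int(x.shape[1]*h/x.shape[0]))*x.shape[0]/x.shape[1]))) for x in(a,b)]
    H=max(a.shape[0],b.shape[0]); z=[cv2.copyMakeBorder(x,0,H-x.shape[0],0,0,0) for x in(a,b)]
    cv2.imwrite(o,np.hstack(z))
cat(f("pics/ov_top0.png"),f("pics/ov_top1.png"),"pics/o1.png")
```

```text
(no output)
```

View pics/o1.png

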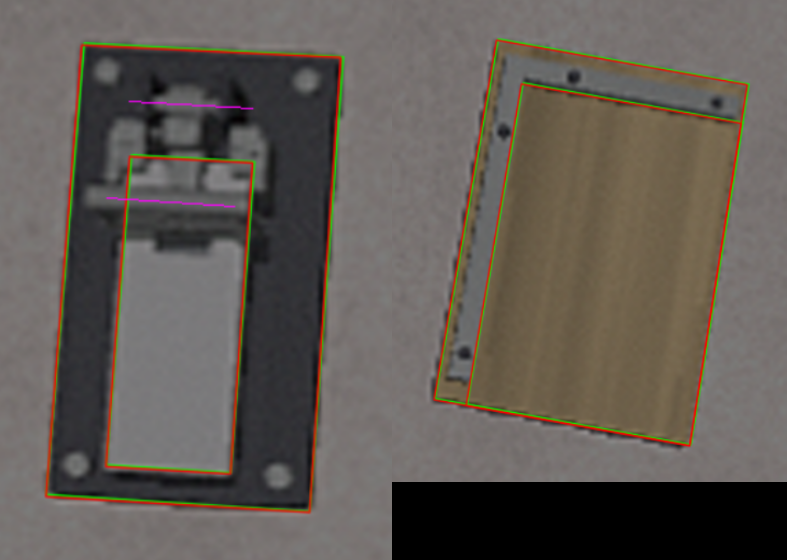

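View pics/ov_scene0.png

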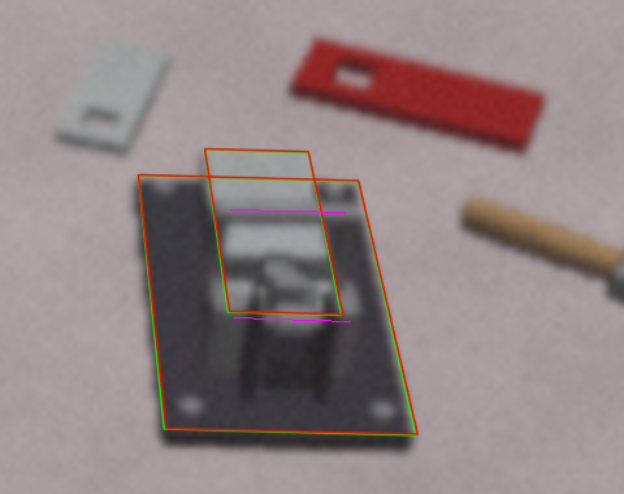

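View pics/ov_scene1.png

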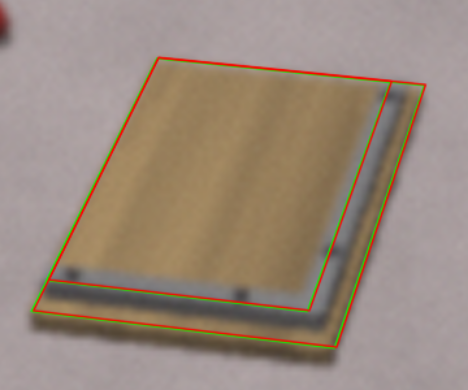

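```bash
cat > mv.py <<'E'
from plant import ctrl
import numpy as np
from scipy.spatial.transform import Rotation as Ro
J=(.5047,.2238,-.0590); B=(.4707,-.1682,-.1800)
def w(f,x,y): c,s=np.cos(f[2]),np.sin(f[2]); return np.array([f[0]+c*x-s*y,f[1]+s*x+c*y])
def Rd(yaw,tilt=0): # tool down, z axis at world yaw
    z=np.array([np.cos(yaw),np.sin(yaw),0]); x=np.array([0,0,-1.]); return np.c_[x,np.cross(z,x),z]
def go(xy,z,R,*more):
    s=ctrl.sense(); R0=s["tool_rot"]; p=s["eef_pos"]
    d=R0.T@(np.r_[xy,z]-p); r=Ro.from_matrix(R0.T@R).as_rotvec(degrees=True)
    print("t",round(s["time"],2),"p",p.round(4),"target",np.round(np.r_[xy,z],4),"w",round(s["width"],3),"F",s["contact_force"].round(1))
    print("   shift mm",(d*1000).round(1),"turn",r.round(2))
def st(f=None):
    s=ctrl.sense(); p=s["eef_pos"]; z=s["tool_rot"][:,2]
    print("t",round(s["time"],2),"p",p.round(4),"yaw",np.degrees(np.arctan2(z[1],z[0])).round(2),"w",round(s["width"],3),"F",s["contact_force"].round(1),"q",s["joint_pos"].round(2))
    if f is not None:
        c,sn=np.cos(f[2]),np.sin(f[2]); d=p[:2]-f[:2]; print("   in frame mm",np.round([1e3*(c*d[0]+sn*d[1]),1e3*(-sn*d[0]+c*d[1]),1e3*p[2]],1))
E
python3 -c "
from mv import *
go(w(J,.046,0),.16,Rd(J[2]))"
```

```text
t 1.3 p [0.1399 0.6091 0.2227] target [0.5506 0.2211 0.16  ] w 1.0 F [ 1.6 -0.5 -0. ]
   shift mm [  62.7 -487.2 -286.2] turn [80.44 -0.    0.  ]
```

send_rows(increments=[[0, [0.063, -0.487, -0.286], [80.4, 0, 0]], [0, [0.063, -0.487, -0.286], [80.4, 0, 0]], [0, [0.063, -0.487, -0.286], [80.4, 0, 0]], [0, [0.063, -0.487, -0.286], [80.4, 0, 0]], [0, [0.063, -0.487, -0.286], [80.4, 0, 0]], [0, [0.063, -0.487, -0.286], [80.4, 0, 0]], [0, [0.063, -0.487, -0.286], [80.4, 0, 0]], [0, [0.063, -0.487, -0.286], [80.4, 0, 0]]], newtons=20)

```text
time: 1.97
eef_pos: [0.382, 0.3802, 0.1858]
tool_rot: [[0.0, -0.333, 0.943], [0.0, 0.943, 0.333], [-1.0, 0.0, 0.001]]
contact_force: [-0.0, 0.8, 0.7]
width: 0.503
```

```bash
python3 -c "
from mv import *
go(w(J,.046,0),.14,Rd(J[2]))"
```

```text
t 1.97 p [0.382  0.3802 0.1858] target [0.5506 0.2211 0.14  ] w 0.503 F [-0.   0.8  0.7]
   shift mm [  45.8 -206.1  106.1] turn [ 2.28e+01  3.00e-02 -2.00e-02]
```

send_rows(increments=[[0, [0.046, -0.206, 0.106], [22.8, 0, 0]], [0, [0.046, -0.206, 0.106], [22.8, 0, 0]], [0, [0.046, -0.206, 0.106], [22.8, 0, 0]], [0, [0.046, -0.206, 0.106], [22.8, 0, 0]], [0, [0.046, -0.206, 0.106], [22.8, 0, 0]], [0, [0.046, -0.206, 0.106], [22.8, 0, 0]], [0, [0.046, -0.206, 0.106], [22.8, 0, 0]], [0, [0.046, -0.206, 0.106], [22.8, 0, 0]]])

```text
time: 2.63
eef_pos: [0.5508, 0.2225, 0.1392]
tool_rot: [[-0.001, 0.056, 0.998], [-0.0, 0.998, -0.056], [-1.0, -0.0, -0.001]]
contact_force: [-0.1, 0.5, -0.4]
width: 0.496
```

```bash
python3 -c "
from mv import *
st(J);go(w(J,.046,0),.068,Rd(J[2]))
from plant import camera
from h import *
for n,c in(('top',(160,280,120,260)),('scene',(310,430,150,275))):
    p=camera(n); a,b,e,f=c; cv2.imwrite(f'pics/a_{n}.png',cv2.resize(p['img'][e:f,a:b],None,fx=4,fy=4,interpolation=cv2.INTER_CUBIC))
"
```

```text
t 2.63 p [0.5508 0.2225 0.1392] yaw -3.2 w 0.496 F [-0.1  0.5 -0.4] q [0.36 0.48 1.76 0.   0.9  0.42]
   in frame mm [ 46.1   1.4 139.2]
t 2.63 p [0.5508 0.2225 0.1392] target [0.5506 0.2211 0.068 ] w 0.496 F [-0.1  0.5 -0.4]
   shift mm [71.2 -1.4 -0. ] turn [ 0.18 -0.04  0.01]
```

View pics/a_scene.png

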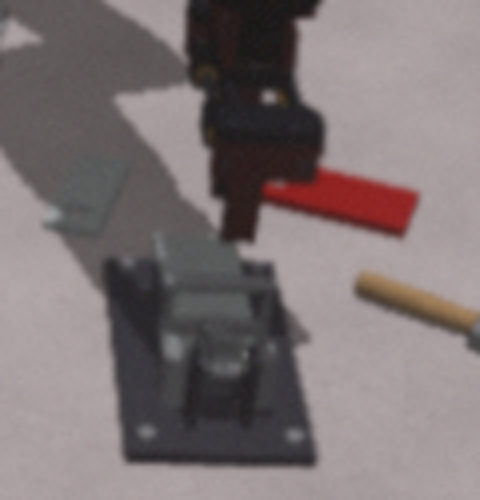

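View pics/a_top.png

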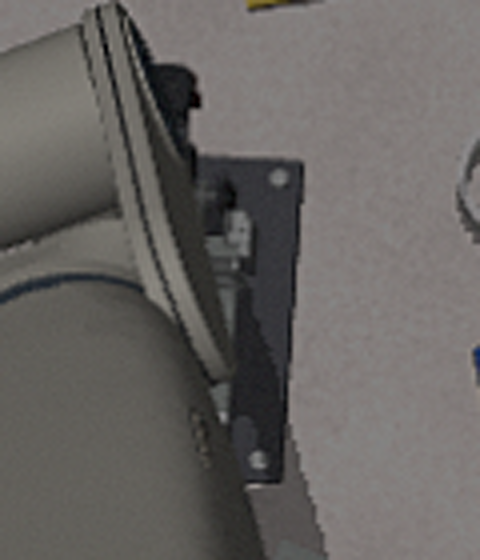

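send_rows(increments=[[0, [0.012, -0.001, 0], [0, 0, 0]], [0, [0.024, -0.001, 0], [0, 0, 0]], [0, [0.036, -0.001, 0], [0, 0, 0]], [0, [0.048, -0.001, 0], [0, 0, 0]], [0, [0.058, -0.001, 0], [0, 0, 0]], [0, [0.066, -0.001, 0], [0, 0, 0]], [0, [0.071, -0.001, 0], [0, 0, 0]], [0, [0.071, -0.001, 0], [0, 0, 0]]])

```text
time: 3.4
eef_pos: [0.5493, 0.2224, 0.0672]
tool_rot: [[-0.002, 0.053, 0.999], [-0.001, 0.999, -0.053], [-1.0, -0.001, -0.002]]
contact_force: [-0.4, 0.1, -0.1]
width: 0.499
```

Now close on the bar with a gentle grip (so the bar can turn in the pads).

send_rows(increments=[[-0.4, [0, 0, 0.001], [0, 0, 0]], [-0.7, [0, 0, 0.001], [0, 0, 0]], [-1, [0, 0, 0.001], [0, 0, 0]], [-1, [0, 0, 0.001], [0, 0, 0]], [-1, [0, 0, 0.001], [0, 0, 0]], [-1, [0, 0, 0.001], [0, 0, 0]], [-1, [0, 0, 0.001], [0, 0, 0]], [-1, [0, 0, 0.001], [0, 0, 0]]], newtons=15)

```text
time: 4.07
eef_pos: [0.5527, 0.2227, 0.0693]
tool_rot: [[0.003, 0.053, 0.999], [0.001, 0.999, -0.053], [-1.0, 0.001, 0.003]]
contact_force: [5.6, -1.3, -1.9]
width: 0.132
```

```bash
python3 -c "
from mv import *
st(J)
a0=np.arctan2(31,-52)
for th in np.arange(0,1.61,.1): print(round(th,2),(60.54*np.r_[np.cos(a0-th),np.sin(a0-th)]-[-52,31]).round(1))
"
```

```text
t 4.07 p [0.5527 0.2227 0.0693] yaw -3.03 w 0.132 F [ 5.6 -1.3 -1.9] q [ 0.36  0.59  1.78 -0.    0.77  0.42]
   in frame mm [48.   1.7 69.3]
0.0 [-0.  0.]
0.1 [3.4 5. ]
0.2 [7.2 9.7]
0.3 [11.5 14. ]
0.4 [16.2 17.8]
0.5 [21.2 21.1]
0.6 [26.6 23.9]
0.7 [32.2 26.2]
0.8 [38.  27.9]
0.9 [44. 29.]
1.0 [50.  29.5]
1.1 [56.  29.4]
1.2 [62.1 28.7]
1.3 [68.  27.4]
1.4 [73.7 25.5]
1.5 [79.2 23.1]
1.6 [84.5 20.1]
```

send_rows(increments=[[-1, [-0.005, 0, 0.005], [0, 0, 0]], [-1, [-0.01, 0, 0.009], [0, 0, 0]], [-1, [-0.014, 0, 0.013], [0, 0, 0]], [-1, [-0.018, 0, 0.018], [0, 0, 0]], [-1, [-0.021, 0, 0.023], [0, 0, 0]], [-1, [-0.024, 0, 0.028], [0, 0, 0]], [-1, [-0.026, 0, 0.034], [0, 0, 0]], [-1, [-0.028, 0, 0.04], [0, 0, 0]]], newtons=35)

```text
time: 4.73
eef_pos: [0.5859, 0.2205, 0.0974]
tool_rot: [[-0.011, 0.053, 0.999], [-0.002, 0.999, -0.053], [-1.0, -0.002, -0.011]]
contact_force: [-12.9, -1.8, 14.1]
width: 0.127
```

```bash
python3 -c "
from mv import *
st(J)
from plant import camera
from h import *
for n,c in(('scene',(310,430,150,275)),):
    p=camera(n); a,b,e,f=c; cv2.imwrite(f'pics/b_{n}.png',cv2.resize(p['img'][e:f,a:b],None,fx=4,fy=4,interpolation=cv2.INTER_CUBIC))
"
```

```text
t 4.73 p [0.5859 0.2205 0.0974] yaw -3.02 w 0.127 F [-12.9  -1.8  14.1] q [0.34 0.59 1.69 0.   0.87 0.39]
   in frame mm [81.2  1.5 97.4]
```

View pics/b_scene.png

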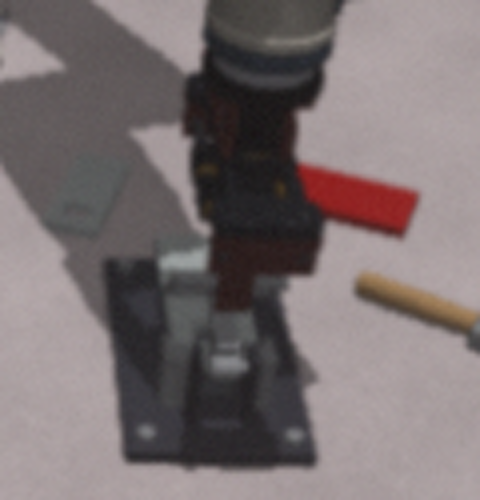

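send_rows(increments=[[-1, [0, 0, 0.005], [0, 0, 0]], [-1, [-0.001, 0, 0.011], [0, 0, 0]], [-1, [-0.001, 0, 0.017], [0, 0, 0]], [-1, [-0.001, 0, 0.023], [0, 0, 0]], [-1, [0.001, 0, 0.029], [0, 0, 0]], [-1, [0.003, 0, 0.035], [0, 0, 0]], [-1, [0.005, 0, 0.04], [0, 0, 0]], [-1, [0.006, 0, 0.041], [0, 0, 0]]], newtons=25)

```text
time: 5.45
eef_pos: [0.6336, 0.2179, 0.0903]
tool_rot: [[0.002, 0.053, 0.999], [-0.0, 0.999, -0.053], [-1.0, -0.0, 0.002]]
contact_force: [2.6, -3.8, 2.0]
width: 0.126
```

```bash
cat > snap.py <<'E'
import sys
from mv import *
from plant import camera
from h import *
tag=sys.argv[1]; f={'J':J,'B':B}[sys.argv[2]]
st(f)
for n in sys.argv[3:]:
    c={('J','scene'):(310,430,150,275),('J','top'):(160,280,120,260),('B','scene'):(170,330,150,275),('B','top'):(290,430,130,270)}[sys.argv[2],n]
    p=camera(n); a,b,e,g=c; cv2.imwrite(f'pics/{tag}_{n}.png',cv2.resize(p['img'][e:g,a:b],None,fx=4,fy=4,interpolation=cv2.INTER_CUBIC))
E
python3 snap.py c J scene top
```

```text
t 5.45 p [0.6336 0.2179 0.0903] yaw -3.05 w 0.126 F [ 2.6 -3.8  2. ] q [ 0.31  0.64  1.6  -0.    0.9   0.37]
   in frame mm [129.    1.7  90.3]
```

View pics/c_scene.png

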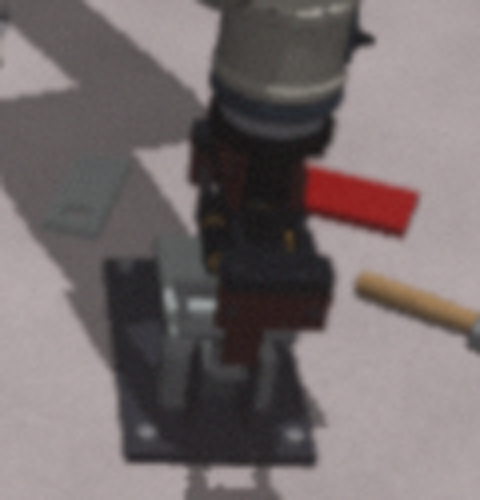

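send_rows(increments=[[-0.56, [0, 0, 0], [0, 0, 0]], [-0.56, [0, 0, 0], [0, 0, 0]], [-0.56, [-0.005, 0, 0], [0, 0, 0]], [-0.56, [-0.015, 0, 0], [0, 0, 0]], [-0.56, [-0.03, 0, 0], [0, 0, 0]], [-0.56, [-0.05, 0, 0], [0, 0, 0]], [-0.56, [-0.075, 0, 0], [0, 0, 0]], [-0.56, [-0.1, 0, 0], [0, 0, 0]]])

```text
time: 6.22
eef_pos: [0.6309, 0.2186, 0.1924]
tool_rot: [[-0.002, 0.053, 0.999], [0.0, 0.999, -0.053], [-1.0, 0.0, -0.002]]
contact_force: [0.2, 0.5, -0.2]
width: 0.219
```

```bash
python3 snap.py d J scene top; python3 -c "
from mv import *
go(w(J,-.01,0),.17,Rd(J[2]+np.pi/2))"
```

```text
t 6.22 p [0.6309 0.2186 0.1924] yaw -3.01 w 0.219 F [ 0.2  0.5 -0.2] q [0.32 0.52 1.55 0.   1.07 0.37]
   in frame mm [126.3   2.3 192.4]
t 6.32 p [0.634  0.2196 0.1966] target [0.4947 0.2244 0.17  ] w 0.22 F [0.6 0.5 0. ]
   shift mm [  25.7   -2.7 -139.5] turn [-89.63   0.45   0.16]
```

View pics/d_scene.png

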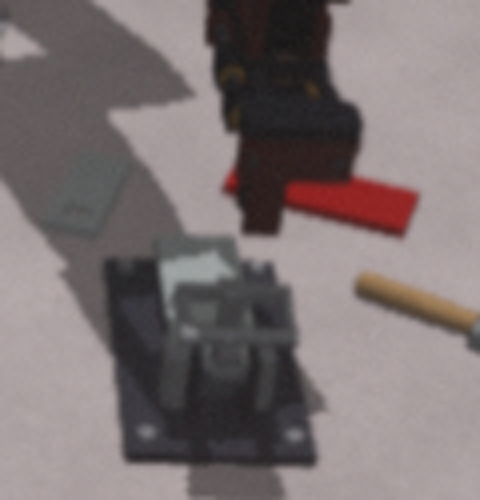

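View pics/d_top.png

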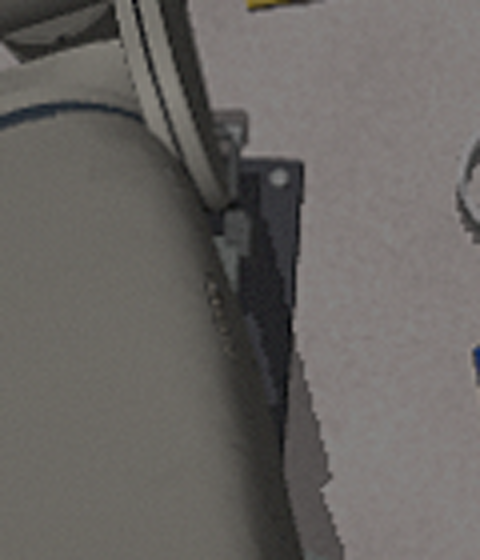

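send_rows(increments=[[1, [0.025, -0.003, -0.14], [-89.6, 0, 0]], [1, [0.025, -0.003, -0.14], [-89.6, 0, 0]], [1, [0.025, -0.003, -0.14], [-89.6, 0, 0]], [1, [0.025, -0.003, -0.14], [-89.6, 0, 0]], [1, [0.025, -0.003, -0.14], [-89.6, 0, 0]], [1, [0.025, -0.003, -0.14], [-89.6, 0, 0]], [1, [0.025, -0.003, -0.14], [-89.6, 0, 0]], [1, [0.025, -0.003, -0.14], [-89.6, 0, 0]]])

```text
time: 6.98
eef_pos: [0.4909, 0.2229, 0.1658]
tool_rot: [[-0.001, -0.816, 0.579], [-0.0, 0.579, 0.816], [-1.0, 0.001, -0.001]]
contact_force: [0.0, 0.4, -0.6]
width: 0.789
```

```bash
python3 -c "
from mv import *
go(w(J,-.01,0),.12,Rd(J[2]+np.pi/2))"
```

```text
t 6.98 p [0.4909 0.2229 0.1658] target [0.4947 0.2244 0.12  ] w 0.789 F [ 0.   0.4 -0.6]
   shift mm [45.8 -2.3  3.4] turn [-3.198e+01 -3.000e-02 -7.000e-02]
```

send_rows(increments=[[1, [0.0, -0.002, 0.003], [-32, 0, 0]], [1, [0.0, -0.002, 0.003], [-32, 0, 0]], [1, [0.01, -0.002, 0.003], [-32, 0, 0]], [1, [0.02, -0.002, 0.003], [-32, 0, 0]], [1, [0.03, -0.002, 0.003], [-32, 0, 0]], [1, [0.04, -0.002, 0.003], [-32, 0, 0]], [1, [0.046, -0.002, 0.003], [-32, 0, 0]], [1, [0.046, -0.002, 0.003], [-32, 0, 0]]])

```text
time: 7.65
eef_pos: [0.4942, 0.2237, 0.1184]
tool_rot: [[-0.003, -0.998, 0.067], [-0.001, 0.067, 0.998], [-1.0, 0.003, -0.001]]
contact_force: [-0.3, -0.1, -0.9]
width: 1.003
```

```bash
python3 snap.py e J scene ; python3 -c "
from mv import *
go(w(J,-.01,0.001),.020,Rd(J[2]+np.pi/2))"
```

```text
t 7.65 p [0.4942 0.2237 0.1184] yaw 86.16 w 1.003 F [-0.3 -0.1 -0.9] q [ 0.4   0.45  1.88  0.    0.81 -1.1 ]
   in frame mm [-10.5  -0.7 118.4]
t 7.7 p [0.4947 0.2239 0.1191] target [0.4948 0.2254 0.02  ] w 1.0 F [-0.1 -0.1 -0.1]
   shift mm [99.1 -0.1  1.6] turn [-0.45 -0.04 -0.09]
```

View pics/e_scene.png

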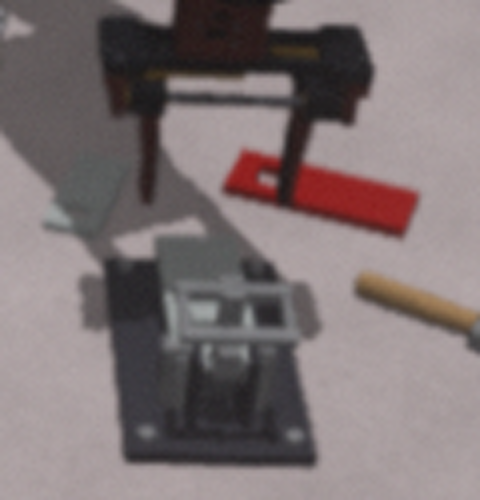

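send_rows(increments=[[1, [0.02, 0, 0.001], [-0.5, 0, 0]], [1, [0.04, 0, 0.001], [-0.5, 0, 0]], [1, [0.06, 0, 0.001], [-0.5, 0, 0]], [1, [0.075, 0, 0.001], [-0.5, 0, 0]], [1, [0.087, 0, 0.001], [-0.5, 0, 0]], [1, [0.094, 0, 0.001], [-0.5, 0, 0]], [1, [0.099, 0, 0.001], [-0.5, 0, 0]], [1, [0.099, 0, 0.001], [-0.5, 0, 0]]])

```text
time: 8.37
eef_pos: [0.4953, 0.2249, 0.0203]
tool_rot: [[-0.001, -0.998, 0.057], [-0.0, 0.057, 0.998], [-1.0, 0.001, -0.0]]
contact_force: [-0.5, 0.1, 0.2]
width: 1.001
```

send_rows(increments=[[0.5, [0, 0, 0], [0, 0, 0]], [0.45, [0, 0, 0], [0, 0, 0]], [0.4, [0, 0, 0], [0, 0, 0]], [0.3, [0, 0, 0], [0, 0, 0]], [0.2, [0, 0, 0], [0, 0, 0]], [0.2, [0, 0, 0], [0, 0, 0]], [0.2, [0, 0, 0], [0, 0, 0]], [0.2, [0, 0, 0], [0, 0, 0]]], newtons=15)

```text
time: 9.03
eef_pos: [0.4958, 0.2251, 0.0212]
tool_rot: [[0.001, -0.998, 0.056], [0.0, 0.056, 0.998], [-1.0, -0.001, 0.0]]
contact_force: [-0.9, -0.4, 4.8]
width: 0.679
```

```bash
python3 snap.py f J scene
```

```text
t 9.03 p [0.4958 0.2251 0.0212] yaw 86.77 w 0.679 F [-0.9 -0.4  4.8] q [ 0.4   0.62  1.91 -0.    0.62 -1.11]
   in frame mm [-9.   0.8 21.2]
```

View pics/f_scene.png

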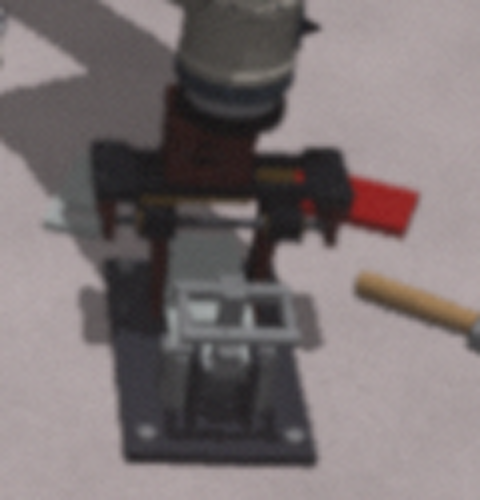

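send_rows(increments=[[-0.2, [0, 0, 0], [0, 0, 0]], [-0.2, [0, 0, 0], [0, 0, 0]], [-0.2, [0, 0.005, 0], [0, 0, 0]], [-0.2, [0, 0.012, 0], [0, 0, 0]], [-0.2, [0, 0.02, 0], [0, 0, 0]], [-0.2, [0, 0.028, 0], [0, 0, 0]], [-0.2, [0, 0.034, 0], [0, 0, 0]], [-0.2, [0, 0.036, 0], [0, 0, 0]]], newtons=45)

```text
time: 9.75
eef_pos: [0.4591, 0.2274, 0.0212]
tool_rot: [[0.001, -0.998, 0.056], [0.001, 0.056, 0.998], [-1.0, -0.001, 0.001]]
contact_force: [4.1, -1.0, 3.8]
width: 0.677
```

```bash
python3 snap.py g J scene top
```

```text
t 9.75 p [0.4591 0.2274 0.0212] yaw 86.8 w 0.677 F [ 4.1 -1.   3.8] q [ 0.44  0.59  1.98 -0.    0.57 -1.08]
   in frame mm [-45.7   0.9  21.2]
```

View pics/g_scene.png

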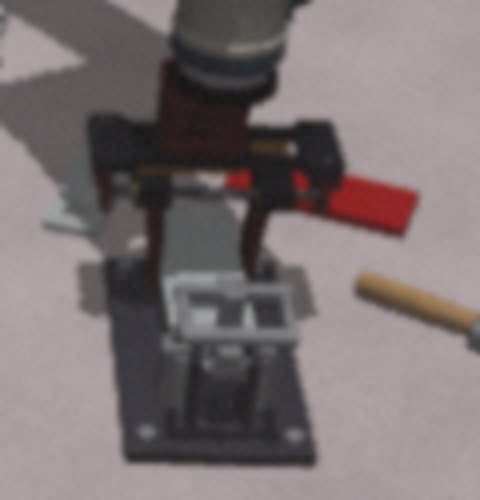

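The plate is drawn clear of the lips. But the tips are 11 mm below its underside and would hit the board when I lay it down. I'll regrip with the tips just above the underside.

send_rows(increments=[[0.45, [0, 0, 0], [0, 0, 0]], [0.45, [0, 0, 0], [0, 0, 0]], [0.45, [0, 0, 0], [0, 0, 0]], [0.45, [-0.004, 0, 0], [0, 0, 0]], [0.45, [-0.009, 0, 0], [0, 0, 0]], [0.45, [-0.0125, 0, 0], [0, 0, 0]], [0.45, [-0.0125, 0, 0], [0, 0, 0]], [0.45, [-0.0125, 0, 0], [0, 0, 0]]])

```text
time: 10.52
eef_pos: [0.4598, 0.2271, 0.0336]
tool_rot: [[0.001, -0.998, 0.057], [0.0, 0.057, 0.998], [-1.0, -0.001, 0.0]]
contact_force: [0.6, -1.0, 0.2]
width: 0.723
```

```bash
python3 snap.py h J scene
```

```text
t 10.52 p [0.4598 0.2271 0.0336] yaw 86.76 w 0.723 F [ 0.6 -1.   0.2] q [ 0.44  0.57  1.97  0.    0.6  -1.08]
   in frame mm [-45.    0.7  33.6]
```

View pics/h_scene.png

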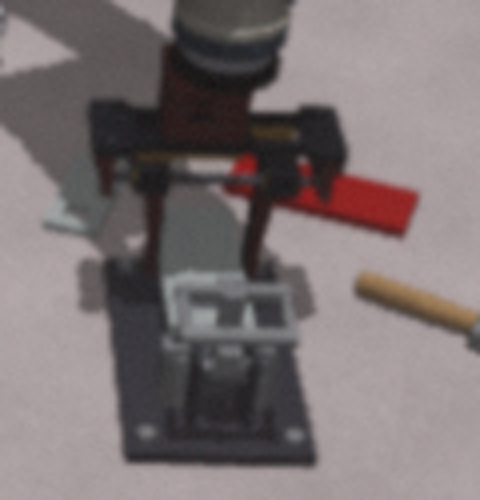

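Plate lies still on the support. Regrip, then lift.

send_rows(increments=[[0.2, [0, 0, 0], [0, 0, 0]], [0, [0, 0, 0], [0, 0, 0]], [-0.2, [0, 0, 0], [0, 0, 0]], [-0.2, [0, 0, 0], [0, 0, 0]], [-0.2, [-0.004, 0, 0], [0, 0, 0]], [-0.2, [-0.012, 0, 0], [0, 0, 0]], [-0.2, [-0.022, 0, 0], [0, 0, 0]], [-0.2, [-0.032, 0, 0], [0, 0, 0]]], newtons=45)

```text
time: 11.23
eef_pos: [0.4593, 0.2269, 0.066]
tool_rot: [[-0.0, -0.998, 0.057], [-0.0, 0.057, 0.998], [-1.0, 0.0, -0.0]]
contact_force: [0.6, -0.4, -2.9]
width: 0.679
```

```bash
python3 snap.py i J scene; python3 -c "
from mv import *
go(w(B,.048,0.008),.17,Rd(B[2]+np.pi/2))"
```

```text
t 11.23 p [0.4593 0.2269 0.066 ] yaw 86.76 w 0.679 F [ 0.6 -0.4 -2.9] q [ 0.44  0.51  1.97 -0.    0.67 -1.08]
   in frame mm [-45.5   0.4  66. ]
t 11.28 p [0.4605 0.2275 0.0679] target [ 0.5194 -0.1689  0.17  ] w 0.675 F [ 0.1  0.8 -0.7]
   shift mm [-102.4  -81.3 -392.4] turn [7.08 0.08 0.13]
```

View pics/i_scene.png

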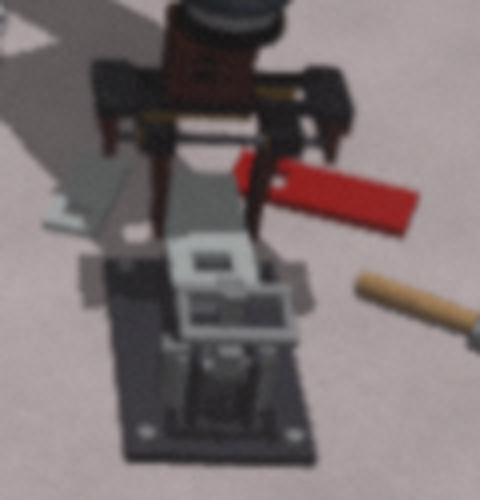

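send_rows(increments=[[-0.2, [-0.03, 0, 0], [0, 0, 0]], [-0.2, [-0.06, 0, -0.01], [0, 0, 0]], [-0.2, [-0.085, -0.005, -0.035], [1, 0, 0]], [-0.2, [-0.1, -0.013, -0.07], [2, 0, 0]], [-0.2, [-0.102, -0.021, -0.105], [3, 0, 0]], [-0.2, [-0.102, -0.029, -0.14], [4, 0, 0]], [-0.2, [-0.102, -0.036, -0.175], [5, 0, 0]], [-0.2, [-0.102, -0.043, -0.21], [6, 0, 0]]])

```text
time: 11.95
eef_pos: [0.4907, 0.0133, 0.1682]
tool_rot: [[0.002, -0.987, 0.161], [-0.0, 0.161, 0.987], [-1.0, -0.002, 0.0]]
contact_force: [0.3, 0.5, -2.8]
width: 0.676
```

```bash
python3 -c "
from mv import *
go(w(B,.048,0.008),.12,Rd(B[2]+np.pi/2))"
```

```text
t 11.95 p [0.4907 0.0133 0.1682] target [ 0.5194 -0.1689  0.12  ] w 0.676 F [ 0.3  0.5 -2.8]
   shift mm [  48.3  -57.6 -175.2] turn [1.04 0.01 0.09]
```

send_rows(increments=[[-0.2, [0, -0.012, -0.035], [0.5, 0, 0]], [-0.2, [0, -0.024, -0.07], [1, 0, 0]], [-0.2, [0, -0.036, -0.105], [1, 0, 0]], [-0.2, [0.01, -0.048, -0.14], [1, 0, 0]], [-0.2, [0.02, -0.055, -0.165], [1, 0, 0]], [-0.2, [0.035, -0.058, -0.175], [1, 0, 0]], [-0.2, [0.048, -0.058, -0.175], [1, 0, 0]], [-0.2, [0.048, -0.058, -0.175], [1, 0, 0]]])

```text
time: 12.62
eef_pos: [0.5181, -0.1676, 0.1175]
tool_rot: [[-0.003, -0.984, 0.18], [0.001, 0.18, 0.984], [-1.0, 0.004, 0.001]]
contact_force: [-0.5, -0.0, -3.6]
width: 0.679
```

```bash
python3 snap.py j B scene top; python3 -c "
from mv import *
go(w(B,.048,0.008),.017,Rd(B[2]+np.pi/2))"
```

```text
t 12.62 p [ 0.5181 -0.1676  0.1175] yaw 79.65 w 0.679 F [-0.5 -0.  -3.6] q [-0.33  0.46  1.88 -0.    0.81 -1.72]
   in frame mm [ 46.5   9.1 117.5]
t 12.72 p [ 0.5193 -0.1669  0.1194] target [ 0.5194 -0.1689  0.017 ] w 0.676 F [-0.  -0.  -1.9]
   shift mm [102.4  -0.5  -2. ] turn [ 0.07  0.01 -0.06]
```

View pics/j_scene.png

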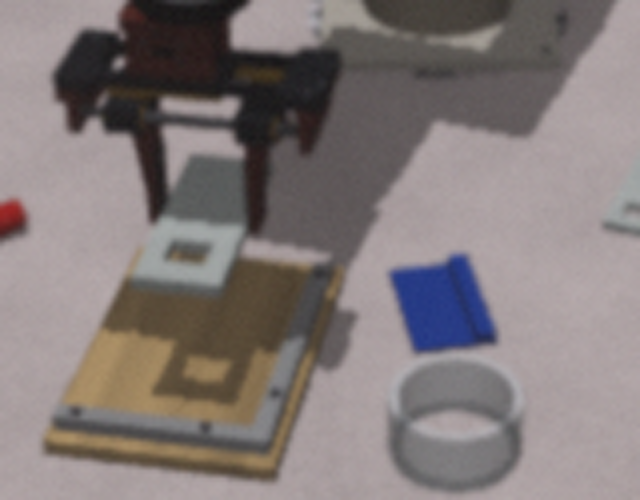

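View pics/j_top.png

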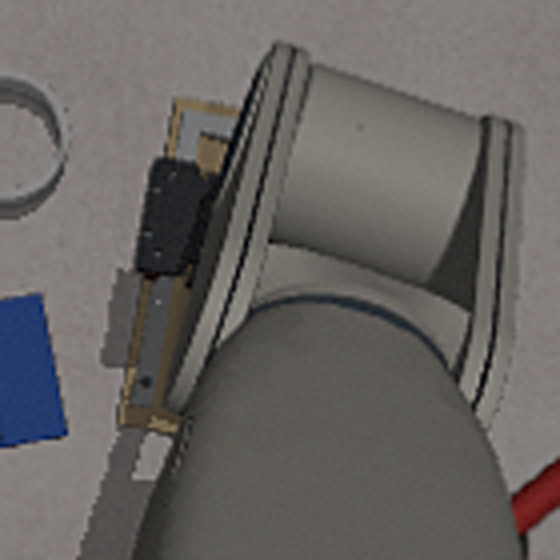

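send_rows(increments=[[-0.2, [0.02, 0, -0.002], [0, 0, 0]], [-0.2, [0.04, 0, -0.002], [0, 0, 0]], [-0.2, [0.06, 0, -0.002], [0, 0, 0]], [-0.2, [0.075, 0, -0.002], [0, 0, 0]], [-0.2, [0.085, 0, -0.002], [0, 0, 0]], [-0.2, [0.092, 0, -0.002], [0, 0, 0]], [-0.2, [0.096, 0, -0.002], [0, 0, 0]], [-0.2, [0.096, 0, -0.002], [0, 0, 0]]])

```text
time: 13.38
eef_pos: [0.5196, -0.1689, 0.0233]
tool_rot: [[0.0, -0.984, 0.177], [-0.0, 0.177, 0.984], [-1.0, -0.0, -0.0]]
contact_force: [0.0, 0.8, -2.6]
width: 0.678
```

```bash
python3 snap.py k B scene
```

```text
t 13.38 p [ 0.5196 -0.1689  0.0233] yaw 79.79 w 0.678 F [ 0.   0.8 -2.6] q [-0.34  0.62  1.9  -0.    0.62 -1.73]
   in frame mm [48.2  8.1 23.3]
```

View pics/k_scene.png

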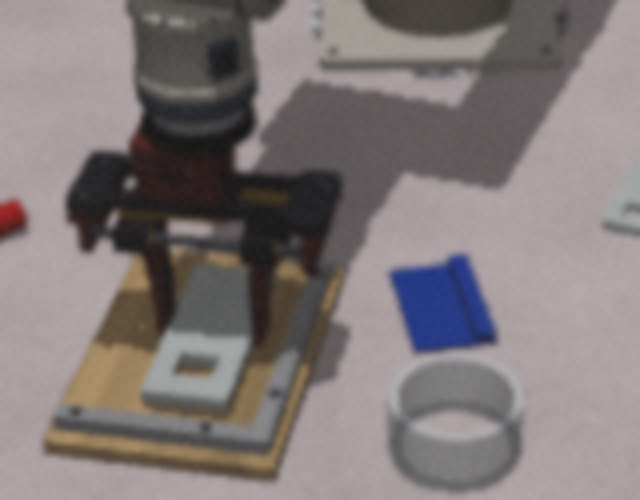

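send_rows(increments=[[-0.2, [0.002, 0, 0], [0, 0, 0]], [-0.2, [0.004, 0, 0], [0, 0, 0]], [-0.2, [0.0055, 0, 0], [0, 0, 0]], [-0.2, [0.0065, 0, 0], [0, 0, 0]], [-0.2, [0.0075, 0, 0], [0, 0, 0]], [-0.2, [0.0085, 0, 0], [0, 0, 0]], [-0.2, [0.0085, 0, 0], [0, 0, 0]], [-0.2, [0.0085, 0, 0], [0, 0, 0]]])

```text
time: 14.1
eef_pos: [0.5195, -0.1691, 0.0152]
tool_rot: [[0.0, -0.984, 0.178], [-0.0, 0.178, 0.984], [-1.0, -0.0, -0.0]]
contact_force: [-2.0, 0.4, 5.6]
width: 0.678
```

send_rows(increments=[[-0.2, [0, -0.003, 0], [0, 0, 0]], [-0.2, [0, -0.006, 0], [0, 0, 0]], [-0.2, [0, -0.008, 0], [0, 0, 0]], [-0.2, [0, -0.009, 0], [0, 0, 0]], [-0.2, [0, -0.01, 0], [0, 0, 0]], [-0.2, [0, -0.011, 0], [0, 0, 0]], [-0.2, [0, -0.012, 0], [0, 0, 0]], [-0.2, [0, -0.012, 0], [0, 0, 0]]])

```text
time: 14.77
eef_pos: [0.5283, -0.1705, 0.0152]
tool_rot: [[-0.006, -0.984, 0.178], [0.002, 0.178, 0.984], [-1.0, 0.006, 0.001]]
contact_force: [-11.6, 1.6, 16.1]
width: 0.677
```

send_rows(increments=[[0.5, [0, 0.001, 0], [0, 0, 0]], [0.5, [0, 0.002, 0], [0, 0, 0]], [0.5, [0, 0.002, 0], [0, 0, 0]], [0.5, [-0.002, 0.002, 0], [0, 0, 0]], [0.5, [-0.01, 0.002, 0], [0, 0, 0]], [0.5, [-0.025, 0.002, 0], [0, 0, 0]], [0.5, [-0.045, 0.002, 0], [0, 0, 0]], [0.5, [-0.07, 0.002, 0], [0, 0, 0]]])

```text
time: 15.43
eef_pos: [0.5286, -0.1706, 0.0849]
tool_rot: [[-0.002, -0.984, 0.178], [0.001, 0.178, 0.984], [-1.0, 0.002, 0.0]]
contact_force: [0.6, 0.7, -0.4]
width: 0.751
```

```bash
python3 snap.py l B scene; python3 -c "
from mv import *
go(w(B,.06,-.060),.09,Rd(B[2]+np.pi))
go(w(B,.06,-.060),.09,Rd(B[2]))"
```

```text
t 15.43 p [ 0.5286 -0.1706  0.0849] yaw 79.77 w 0.751 F [ 0.6  0.7 -0.4] q [-0.33  0.52  1.87 -0.    0.76 -1.73]
   in frame mm [57.4  8.  84.9]
t 15.48 p [ 0.5316 -0.1716  0.09  ] target [ 0.519 -0.238  0.09 ] w 0.752 F [ 1.4 -0.6  3.2]
   shift mm [  0.    0.6 -67.5] turn [-89.92  -0.28   0.2 ]
t 15.48 p [ 0.5316 -0.1716  0.09  ] target [ 0.519 -0.238  0.09 ] w 0.752 F [ 1.4 -0.6  3.2]
   shift mm [  0.    0.6 -67.5] turn [90.08  0.2   0.28]
```

View pics/l_scene.png

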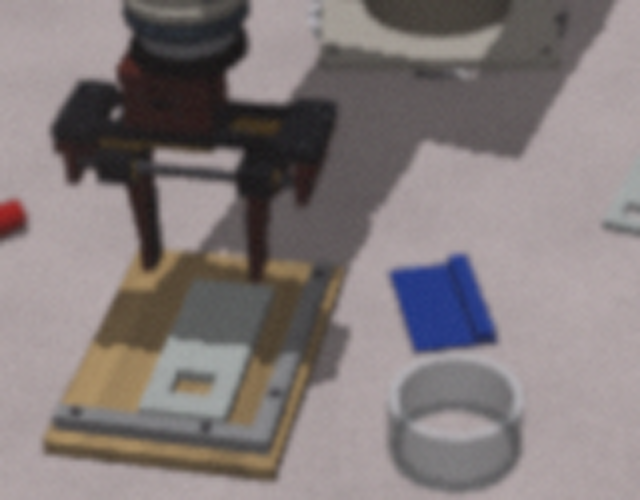

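send_rows(increments=[[1, [0, 0, -0.02], [7, 0, 0]], [1, [0, 0, -0.055], [14, 0, 0]], [1, [0, 0, -0.06], [21, 0, 0]], [1, [0, 0, -0.06], [28, 0, 0]], [1, [0, 0, -0.06], [35, 0, 0]], [1, [0, 0, -0.06], [42, 0, 0]], [1, [0, 0, -0.06], [49, 0, 0]], [1, [0, 0, -0.06], [56, 0, 0]]])

```text
time: 16.15
eef_pos: [0.5189, -0.2301, 0.0853]
tool_rot: [[0.001, -0.397, 0.918], [-0.0, 0.918, 0.397], [-1.0, -0.001, 0.001]]
contact_force: [-0.2, -0.5, 0.7]
width: 0.996
```

```bash
python3 -c "
from mv import *
go(w(B,.066,-.050),.06,Rd(B[2]))"
```

```text
t 16.15 p [ 0.5189 -0.2301  0.0853] target [ 0.5267 -0.2292  0.06  ] w 0.996 F [-0.2 -0.5  0.7]
   shift mm [25.3 -2.2  7.5] turn [3.372e+01 4.000e-02 2.000e-02]
```

send_rows(increments=[[1, [0, -0.002, 0.0075], [7, 0, 0]], [1, [0, -0.002, 0.0075], [14, 0, 0]], [1, [0, -0.002, 0.0075], [21, 0, 0]], [1, [0, -0.002, 0.0075], [28, 0, 0]], [1, [0.01, -0.002, 0.0075], [33.7, 0, 0]], [1, [0.018, -0.002, 0.0075], [33.7, 0, 0]], [1, [0.025, -0.002, 0.0075], [33.7, 0, 0]], [1, [0.025, -0.002, 0.0075], [33.7, 0, 0]]])

```text
time: 16.82
eef_pos: [0.5254, -0.2283, 0.0584]
tool_rot: [[-0.002, 0.17, 0.986], [0.001, 0.986, -0.17], [-1.0, 0.001, -0.002]]
contact_force: [-0.5, -0.1, 0.0]
width: 1.001
```

```bash
python3 snap.py m B scene top; python3 -c "
from mv import *
go(w(B,.066,-.048),.018,Rd(B[2]))"
```

```text
t 16.82 p [ 0.5254 -0.2283  0.0584] yaw -9.76 w 1.001 F [-0.5 -0.1  0. ] q [-0.43  0.58  1.83 -0.    0.73 -0.26]
   in frame mm [ 64.5 -49.3  58.4]
t 16.92 p [ 0.526  -0.2286  0.0594] target [ 0.527  -0.2272  0.018 ] w 0.998 F [ 0.5  0.3 -0.6]
   shift mm [41.4  1.5  0.8] turn [ 0.48 -0.05 -0.01]
```

View pics/m_scene.png

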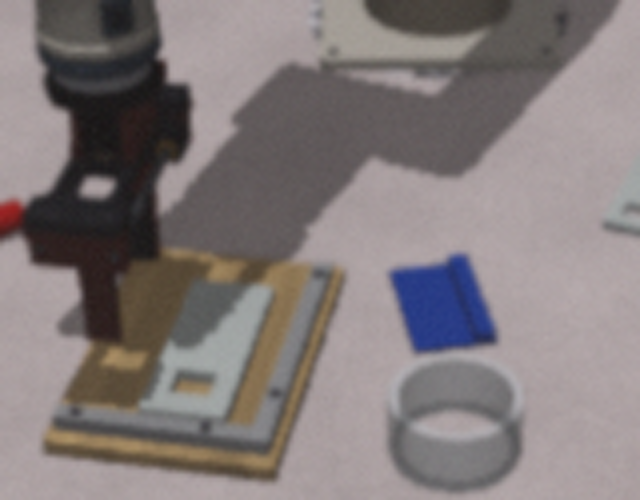

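View pics/m_top.png

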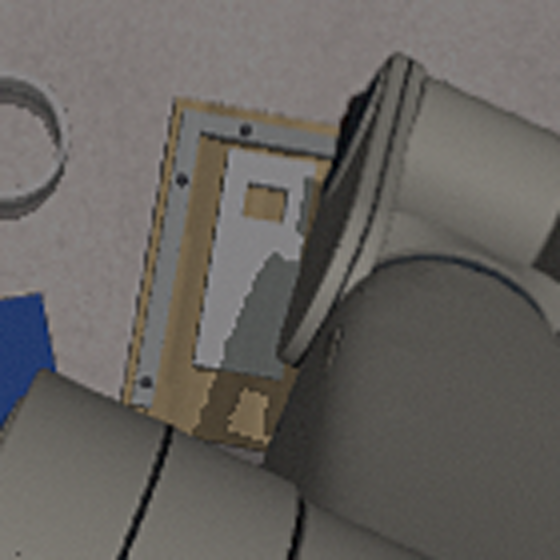

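send_rows(increments=[[1, [0.01, 0.001, 0.001], [0.5, 0, 0]], [1, [0.02, 0.001, 0.001], [0.5, 0, 0]], [1, [0.03, 0.001, 0.001], [0.5, 0, 0]], [1, [0.037, 0.001, 0.001], [0.5, 0, 0]], [1, [0.041, 0.001, 0.001], [0.5, 0, 0]], [1, [0.041, 0.004, 0.001], [0.5, 0, 0]], [1, [0.041, 0.009, 0.001], [0.5, 0, 0]], [1, [0.041, 0.014, 0.001], [0.5, 0, 0]]])

```text
time: 17.58
eef_pos: [0.5299, -0.2148, 0.0189]
tool_rot: [[0.0, 0.181, 0.983], [-0.0, 0.983, -0.181], [-1.0, -0.0, 0.0]]
contact_force: [-0.5, -0.9, -0.2]
width: 1.004
```

send_rows(increments=[[1, [0, 0.004, 0], [0, 0, 0]], [1, [0, 0.008, 0], [0, 0, 0]], [1, [0, 0.011, 0], [0, 0, 0]], [1, [0, 0.014, 0], [0, 0, 0]], [1, [0, 0.016, 0], [0, 0, 0]], [1, [0, 0.017, 0], [0, 0, 0]], [1, [0, 0.018, 0], [0, 0, 0]], [1, [0, 0.018, 0], [0, 0, 0]]])

```text
time: 18.25
eef_pos: [0.5333, -0.1975, 0.019]
tool_rot: [[0.001, 0.181, 0.983], [-0.0, 0.983, -0.181], [-1.0, -0.0, 0.001]]
contact_force: [-0.1, -2.2, 1.5]
width: 0.999
```

```bash
python3 snap.py n B scene top
```

```text
t 18.25 p [ 0.5333 -0.1975  0.019 ] yaw -10.44 w 0.999 F [-0.1 -2.2  1.5] q [-0.38  0.64  1.85 -0.    0.65 -0.19]
   in frame mm [ 66.8 -17.7  19. ]
```

View pics/n_scene.png

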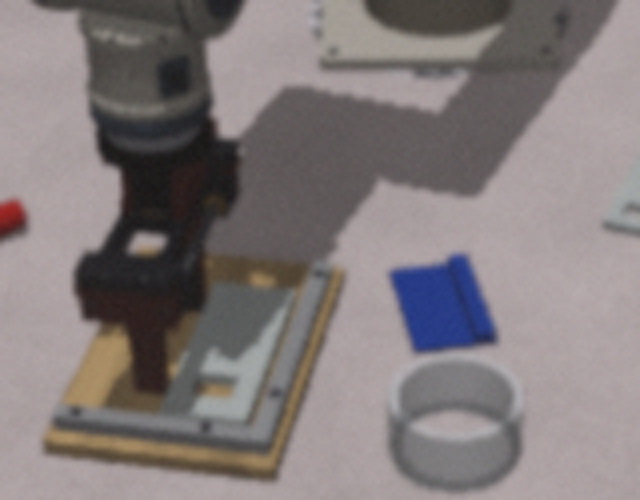

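View pics/n_top.png

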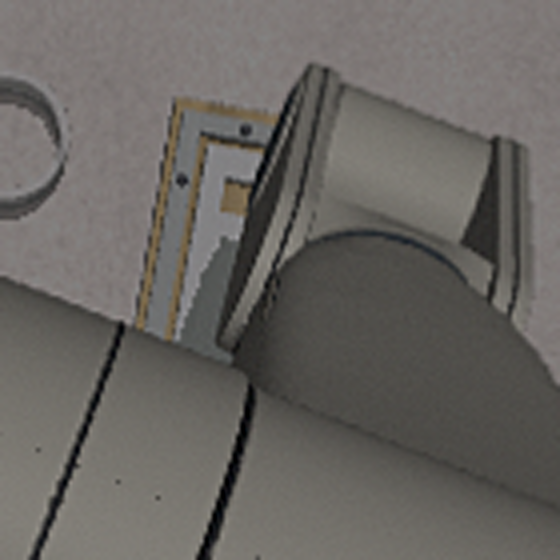

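send_rows(increments=[[1, [0, 0.0025, 0], [0, 0, 0]], [1, [0, 0.0045, 0], [0, 0, 0]], [1, [0, 0.006, 0], [0, 0, 0]], [1, [0, 0.007, 0], [0, 0, 0]], [1, [0, 0.008, 0], [0, 0, 0]], [1, [0, 0.009, 0], [0, 0, 0]], [1, [0, 0.0095, 0], [0, 0, 0]], [1, [0, 0.0095, 0], [0, 0, 0]]])

```text
time: 19.02
eef_pos: [0.5343, -0.1908, 0.0189]
tool_rot: [[0.0, 0.18, 0.984], [-0.004, 0.984, -0.18], [-1.0, -0.003, 0.001]]
contact_force: [-5.6, -20.9, 1.7]
width: 1.003
```

```bash
python3 -c "
from mv import *
st(B)"
```

```text
t 19.02 p [ 0.5343 -0.1908  0.0189] yaw -10.38 w 1.003 F [ -5.6 -20.9   1.7] q [-0.36  0.64  1.85 -0.01  0.64 -0.18]
   in frame mm [ 66.6 -10.9  18.9]
```

send_rows(increments=[[1, [0, -0.006, 0], [0, 0, 0]], [1, [0, -0.016, 0], [0, 0, 0]], [-1, [-0.02, -0.02, 0], [0, 0, 0]], [-1, [-0.05, -0.02, -0.02], [0, 0, 0]], [-1, [-0.06, -0.01, -0.05], [0, 0, 0]], [-1, [-0.06, 0, -0.08], [0, 0, 0]], [-1, [-0.06, 0.02, -0.095], [0, 0, 0]], [-1, [-0.06, 0.035, -0.1], [0, 0, 0]]], newtons=30)

```text
time: 19.68
eef_pos: [0.439, -0.1339, 0.0785]
tool_rot: [[-0.003, 0.183, 0.983], [0.002, 0.983, -0.183], [-1.0, 0.001, -0.003]]
contact_force: [-0.6, -0.2, -0.1]
width: 0.583
```

```bash
python3 snap.py o B scene top;python3 -c "
from mv import *
go(w(B,-.032,.030),.019,Rd(B[2]))"
```

```text
t 19.68 p [ 0.439  -0.1339  0.0785] yaw -10.52 w 0.583 F [-0.6 -0.2 -0.1] q [-0.32  0.43  2.08  0.    0.64 -0.14]
   in frame mm [-37.4  28.1  78.5]
t 19.78 p [ 0.441  -0.1336  0.0786] target [ 0.4446 -0.133   0.019 ] w 0.495 F [ 0.3 -0.3 -0.2]
   shift mm [59.6  1.3  3.5] turn [-0.04 -0.12 -0.05]
```

View pics/o_scene.png

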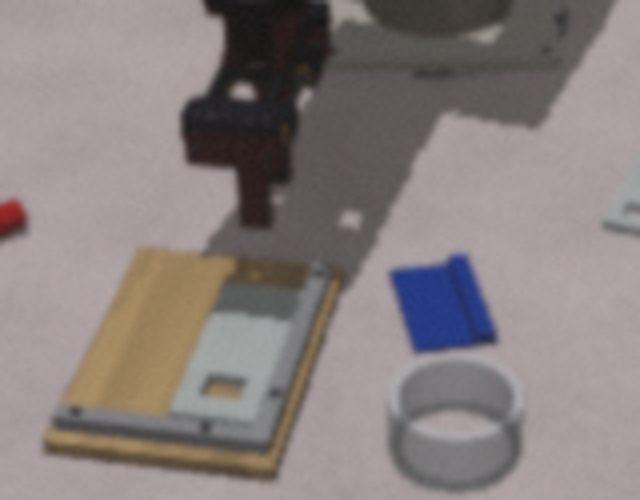

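View pics/o_top.png

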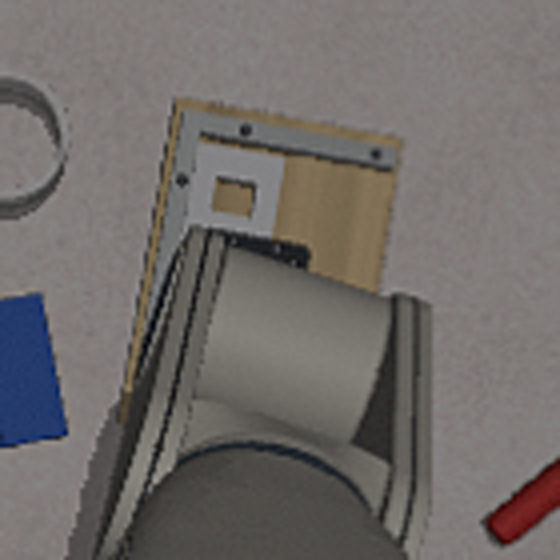

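send_rows(increments=[[-1, [0, 0.001, -0.002], [0, 0, 0]], [-1, [0, 0.001, -0.002], [0, 0, 0]], [-1, [0, 0.001, -0.002], [0, 0, 0]], [-1, [0.015, 0.001, -0.002], [0, 0, 0]], [-1, [0.03, 0.001, -0.002], [0, 0, 0]], [-1, [0.045, 0.001, -0.002], [0, 0, 0]], [-1, [0.055, 0.001, -0.002], [0, 0, 0]], [-1, [0.059, 0.001, -0.002], [0, 0, 0]]])

```text
time: 20.45
eef_pos: [0.4403, -0.1344, 0.0183]
tool_rot: [[-0.002, 0.182, 0.983], [0.001, 0.983, -0.182], [-1.0, 0.0, -0.002]]
contact_force: [0.4, 0.1, 0.7]
width: 0.006
```

```bash
python3 snap.py p B scene
```

```text
t 20.45 p [ 0.4403 -0.1344  0.0183] yaw -10.47 w 0.006 F [0.4 0.1 0.7] q [-0.32  0.56  2.09  0.    0.5  -0.14]
   in frame mm [-35.9  27.8  18.3]
```

View pics/p_scene.png

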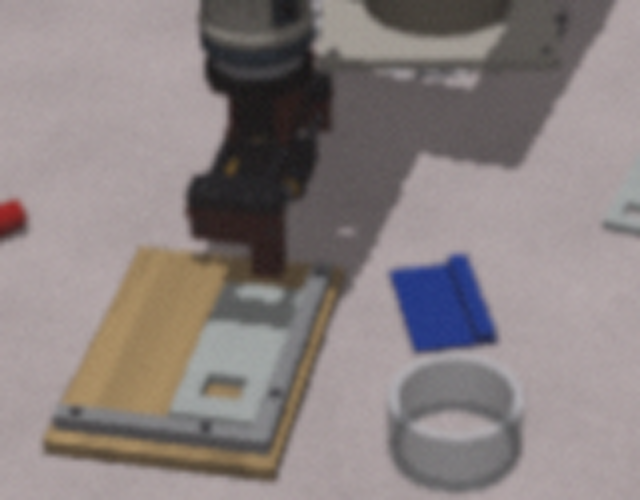

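send_rows(increments=[[-1, [0, 0.001, 0.004], [0, 0, 0]], [-1, [0, 0.001, 0.008], [0, 0, 0]], [-1, [0, 0.001, 0.011], [0, 0, 0]], [-1, [0, 0.001, 0.013], [0, 0, 0]], [-1, [0, 0.001, 0.015], [0, 0, 0]], [-1, [0, 0.001, 0.017], [0, 0, 0]], [-1, [0, 0.001, 0.018], [0, 0, 0]], [-1, [0, 0.001, 0.018], [0, 0, 0]]])

```text
time: 21.17
eef_pos: [0.4577, -0.1361, 0.0197]
tool_rot: [[-0.002, 0.181, 0.983], [0.001, 0.983, -0.181], [-1.0, 0.0, -0.002]]
contact_force: [-3.7, 0.2, 4.0]
width: 0.007
```

```bash
python3 -c "
from mv import *
st(B)"
```

```text
t 21.17 p [ 0.4577 -0.1361  0.0197] yaw -10.44 w 0.007 F [-3.7  0.2  4. ] q [-0.31  0.57  2.05 -0.    0.53 -0.13]
   in frame mm [-18.5  29.2  19.7]
```

Contact has just begun. Push a few mm more, slowly.

send_rows(increments=[[-1, [0, 0, 0.001], [0, 0, 0]], [-1, [0, 0, 0.0015], [0, 0, 0]], [-1, [0, 0, 0.002], [0, 0, 0]], [-1, [0, 0, 0.0025], [0, 0, 0]], [-1, [0, 0, 0.003], [0, 0, 0]], [-1, [0, 0, 0.0035], [0, 0, 0]], [-1, [0, 0, 0.004], [0, 0, 0]], [-1, [0, 0, 0.004], [0, 0, 0]]])

```text
time: 21.83
eef_pos: [0.463, -0.1373, 0.0197]
tool_rot: [[0.0, 0.181, 0.983], [-0.0, 0.983, -0.181], [-1.0, -0.0, 0.001]]
contact_force: [-1.2, 0.4, -0.3]
width: 0.005
```

```bash
python3 -c "
from mv import *
st(B)"
```

```text
t 21.83 p [ 0.463  -0.1373  0.0197] yaw -10.44 w 0.005 F [-1.2  0.4 -0.3] q [-0.31  0.57  2.04  0.    0.53 -0.13]
   in frame mm [-13.1  29.1  19.7]
```

send_rows(increments=[[-1, [0, 0, 0.001], [0, 0, 0]], [-1, [0, 0, 0.002], [0, 0, 0]], [-1, [0, 0, 0.003], [0, 0, 0]], [-1, [0, 0, 0.0035], [0, 0, 0]], [-1, [0, 0, 0.004], [0, 0, 0]], [-1, [0, 0, 0.0045], [0, 0, 0]], [-1, [0, 0, 0.005], [0, 0, 0]], [-1, [0, 0, 0.005], [0, 0, 0]]])

```text
time: 22.5
eef_pos: [0.4639, -0.1372, 0.0194]
tool_rot: [[-0.007, 0.181, 0.983], [0.002, 0.983, -0.181], [-1.0, 0.001, -0.007]]
contact_force: [-11.9, 0.9, 10.0]
width: 0.001
```

```bash
python3 snap.py q B scene
```

```text
t 22.5 p [ 0.4639 -0.1372  0.0194] yaw -10.43 w 0.001 F [-11.9   0.9  10. ] q [-0.31  0.57  2.03 -0.    0.54 -0.13]
   in frame mm [-12.2  29.3  19.4]
```

View pics/q_scene.png

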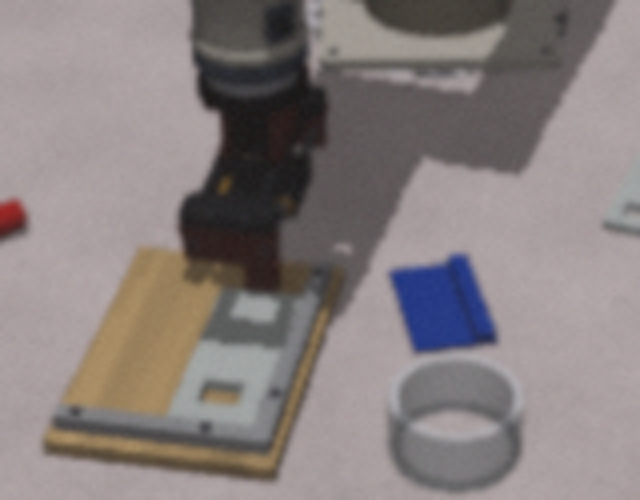

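send_rows(increments=[[-1, [-0.0005, 0, 0.0005], [0, 0, 0]], [-1, [-0.0005, 0, 0.001], [0, 0, 0]], [-1, [-0.0005, 0, 0.0015], [0, 0, 0]], [-1, [-0.0005, 0, 0.002], [0, 0, 0]], [-1, [-0.0005, 0, 0.002], [0, 0, 0]], [-1, [-0.0005, 0, 0.002], [0, 0, 0]], [-1, [-0.0005, 0, 0.002], [0, 0, 0]], [-1, [-0.0005, 0, 0.002], [0, 0, 0]]])

```text
time: 23.22
eef_pos: [0.464, -0.1371, 0.0195]
tool_rot: [[-0.011, 0.181, 0.983], [0.003, 0.984, -0.181], [-1.0, 0.001, -0.011]]
contact_force: [-15.6, 0.4, 10.5]
width: 0.006
```

```bash
python3 -c "
from mv import *
st(B)"
```

```text
t 23.22 p [ 0.464  -0.1371  0.0195] yaw -10.42 w 0.006 F [-15.6   0.4  10.5] q [-0.31  0.57  2.03 -0.    0.55 -0.13]
   in frame mm [-12.2  29.4  19.5]
```

send_rows(increments=[[-1, [0, 0, -0.006], [0, 0, 0]], [-1, [0, 0, -0.018], [0, 0, 0]], [-1, [-0.02, 0, -0.02], [0, 0, 0]], [0, [-0.055, -0.005, -0.02], [0, 0, 0]], [1, [-0.06, -0.035, 0], [0, 0, 0]], [1, [-0.06, -0.06, 0.03], [0, 0, 0]], [1, [-0.06, -0.07, 0.06], [0, 0, 0]], [1, [-0.06, -0.07, 0.076], [0, 0, 0]]])

```text
time: 23.88
eef_pos: [0.5362, -0.2249, 0.0819]
tool_rot: [[0.007, 0.183, 0.983], [-0.003, 0.983, -0.183], [-1.0, -0.002, 0.007]]
contact_force: [-0.0, -0.8, 0.4]
width: 0.345
```

```bash
python3 snap.py r B scene top;python3 -c "
from mv import *
go(w(B,.066,-.040),.019,Rd(B[2]))"
```

```text
t 23.88 p [ 0.5362 -0.2249  0.0819] yaw -10.56 w 0.345 F [-0.  -0.8  0.4] q [-0.42  0.55  1.82 -0.    0.77 -0.23]
   in frame mm [ 74.6 -44.   81.9]
t 23.98 p [ 0.5354 -0.2229  0.081 ] target [ 0.5285 -0.2194  0.019 ] w 0.435 F [-0.5  1.1  0.3]
   shift mm [62.   2.3 -7.8] turn [-0.16  0.32  0.07]
```

View pics/r_scene.png

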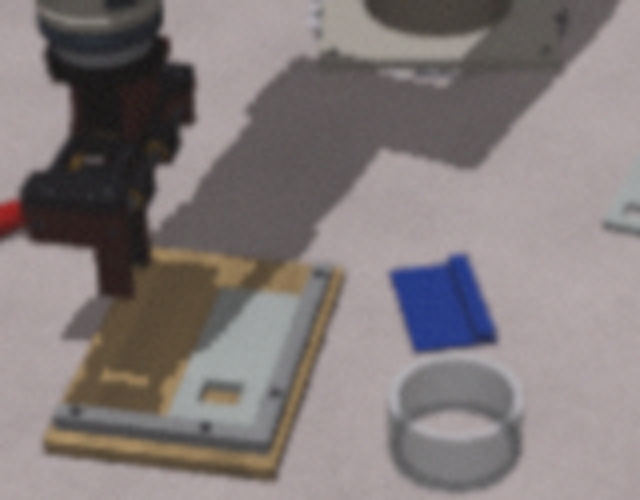

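send_rows(increments=[[1, [0, 0, -0.008], [0, 0, 0]], [1, [0.01, 0, -0.008], [0, 0, 0]], [1, [0.03, 0, -0.008], [0, 0, 0]], [1, [0.048, 0, -0.008], [0, 0, 0]], [1, [0.058, 0.002, -0.008], [0, 0, 0]], [1, [0.062, 0.008, -0.008], [0, 0, 0]], [1, [0.062, 0.016, -0.008], [0, 0, 0]], [1, [0.062, 0.022, -0.008], [0, 0, 0]]])

```text
time: 24.65
eef_pos: [0.5276, -0.1969, 0.0183]
tool_rot: [[-0.0, 0.181, 0.983], [0.0, 0.983, -0.181], [-1.0, 0.0, -0.0]]
contact_force: [0.1, -0.0, 0.0]
width: 0.992
```

send_rows(increments=[[1, [0, 0.003, 0], [0, 0, 0]], [1, [0, 0.006, 0], [0, 0, 0]], [1, [0, 0.008, 0], [0, 0, 0]], [1, [0, 0.009, 0], [0, 0, 0]], [1, [0, 0.01, 0], [0, 0, 0]], [1, [0, 0.011, 0], [0, 0, 0]], [1, [0, 0.012, 0], [0, 0, 0]], [1, [0, 0.012, 0], [0, 0, 0]]])

```text
time: 25.32
eef_pos: [0.5298, -0.19, 0.0191]
tool_rot: [[0.001, 0.18, 0.984], [-0.005, 0.984, -0.18], [-1.0, -0.005, 0.002]]
contact_force: [-7.0, -22.7, 1.0]
width: 1.0
```

```bash
python3 -c "
from mv import *
st(B)"
```

```text
t 25.32 p [ 0.5298 -0.19    0.0191] yaw -10.36 w 1.0 F [ -7.  -22.7   1. ] q [-0.36  0.64  1.87 -0.01  0.63 -0.18]
   in frame mm [ 62.1 -10.8  19.1]
```

send_rows(increments=[[1, [0, -0.006, 0], [0, 0, 0]], [1, [0, -0.018, 0], [0, 0, 0]], [1, [-0.02, -0.02, 0], [0, 0, 0]], [1, [-0.055, -0.02, 0], [0, 0, 0]], [1, [-0.09, -0.02, -0.01], [0, 0, 0]], [1, [-0.125, -0.01, -0.03], [0, 0, 0]], [1, [-0.16, 0, -0.05], [0, 0, 0]], [1, [-0.19, 0.02, -0.07], [0, 0, 0]]])

```text
time: 25.98
eef_pos: [0.4642, -0.1545, 0.2105]
tool_rot: [[0.002, 0.182, 0.983], [-0.001, 0.983, -0.182], [-1.0, -0.0, 0.002]]
contact_force: [0.6, 0.6, 1.2]
width: 0.998
```

```bash
python3 -c "
from mv import *
go([.38,.05],.25,Rd(B[2]))"
```

```text
t 25.98 p [ 0.4642 -0.1545  0.2105] target [0.38 0.05 0.25] w 0.998 F [0.6 0.6 1.2]
   shift mm [ -39.8  185.7 -120.1] turn [-0.2   0.11  0.02]
```

send_rows(increments=[[1, [-0.04, 0.186, -0.12], [0, 0, 0]], [1, [-0.04, 0.186, -0.12], [0, 0, 0]], [1, [-0.04, 0.186, -0.12], [0, 0, 0]], [1, [-0.04, 0.186, -0.12], [0, 0, 0]], [1, [-0.04, 0.186, -0.12], [0, 0, 0]], [1, [-0.04, 0.186, -0.12], [0, 0, 0]], [1, [-0.04, 0.186, -0.12], [0, 0, 0]], [1, [-0.04, 0.186, -0.12], [0, 0, 0]]])

```text
time: 26.65
eef_pos: [0.3805, 0.0513, 0.2488]
tool_rot: [[0.002, 0.178, 0.984], [0.0, 0.984, -0.178], [-1.0, 0.0, 0.002]]
contact_force: [0.7, -0.7, -0.1]
width: 1.0
```

Run:
```python
from mv import *
from plant import camera
from h import *
st(B)
for n in("scene","top"):
    p=camera(n); k=8; im=cv2.resize(p["img"],None,fx=k,fy=k,interpolation=cv2.INTER_CUBIC)
    a,b,e,g=(178,262,198,272) if n=="scene" else (312,400,148,222)
    cv2.imwrite(f"pics/fb_{n}.png",im[e*k:g*k,a*k:b*k])
    cv2.imwrite(f"pics/full_{n}.png",p["img"])
    cv2.imwrite(f"pics/before_{n}.png",cv2.addWeighted(cv2.imread(f"pics/{n}0.png"),.5,p["img"],.5,0))
```

```text
t 26.65 p [0.3805 0.0513 0.2488] yaw -10.28 w 1.0 F [ 0.7 -0.7 -0.1] q [ 0.1   0.01  2.1  -0.    1.03  0.28]
   in frame mm [-128.1  199.8  248.8]
```

View pics/fb_scene.png

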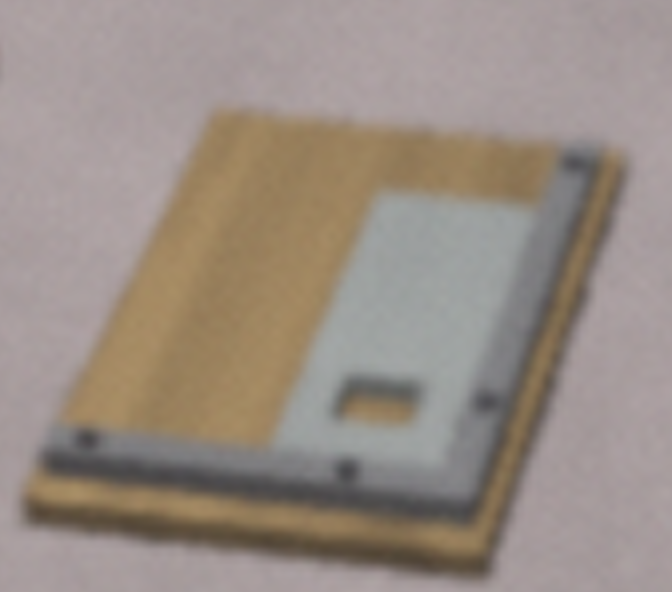

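View pics/fb_top.png

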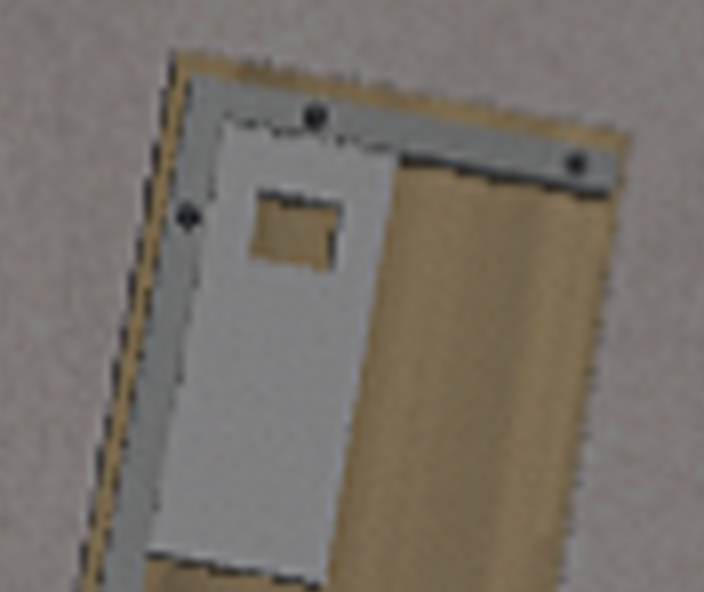

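View pics/before_scene.png

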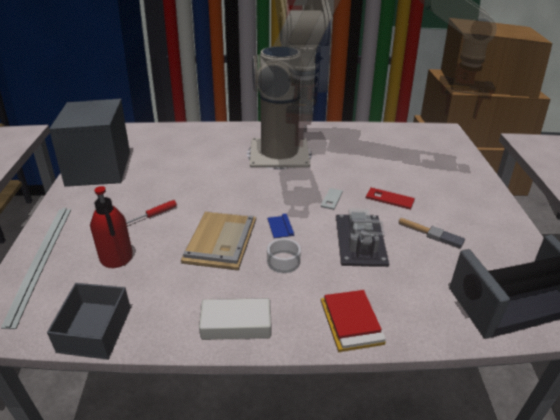

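View pics/full_top.png

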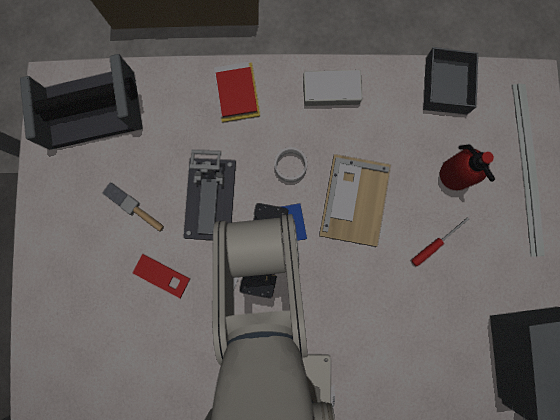

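```bash
python3 -c "
from plant import ctrl
s=ctrl.sense(); print(s['time'],s['contact_force'].round(1)); print(ctrl.sign_off())"
```

```text
26.75 [ 1.1  0.5 -0.2]
the job is handed in; nothing more can be done
None
```

I finished the job and handed it in at 26.75 s. The finger was up, and the plate was home against both rails as far as the pictures and push forces show.

**What I did**
1. I gripped the handle bar and swung the finger past centre. After I let go, it stayed standing by itself.
2. I gripped the plate and drew it about 37 mm out from under the lips. I then regripped it higher, because the fingertips would have hit the board.
3. I laid the plate on the board and pushed it against the side rail, then the end rail, then the side rail again.

**Last checks**
- **Side rail:** both pushes stopped at the same place to within 0.1 mm, at about 22 N.
- **End rail:** the plate stopped moving at 12 N and stayed put at 16 N. I did not push the end again after the last side push.
- **Pictures:** the final views show no gap at either rail, at a top-camera resolution of about 2.6 mm per pixel.
- **Everything else:** the finger is up. Laid over the starting scene picture, the final one shows none of the bystanders moved. The gripper is open and clear of everything.

**What disagreed:** the handle bar was about 2 mm further along the jig than my fit said. The first push against the end rail, with the plate still gripped, looked complete. The plate then slid several millimetres more in the later push from its other end.

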